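# Ready the bench scale for weighing spices

## Task

Get the bench scale ready for weighing, with the fingertips only: switch it on by pressing down the raised far end of its rocker switch, then press the round units key (the middle one of the three small keys), and last the long zero key; press each key fully down and let it up again. Keep off the steel weighing plate so that the scale zeroes empty, do not press the two square keys, and leave the tub, measuring cup, cap and spice containers standing where they are.

Things in the scene. Friction and masses are not known exactly. Their poses are not given: they have to be found in the camera images.
- scale: white plastic bench scale, 340 long (x) by 300 wide (y), bolted down; origin under its centre on the table, z up; its front with the control panel is the -x end (towards the robot), the weighing plate covers the rear two thirds
- platter: steel weighing plate of the scale, 212 (x) by 290 (y) by 8 mm; origin at the centre of its underside, 64 mm behind (+x of) the scale's origin and 70 mm above the table, so its top is at 78 mm and its front edge 42 mm in front (-x) of the scale's origin; keep off it
- panel_mid (a point): centre of the grey control panel's surface (122 along x by 298 mm along y), 108 mm in front (-x) of the scale's origin, 56 mm above the table; x runs up the slope to the plate (it rises 10 degrees), y to the left, z square out. In this frame (x, y) mm: rocker pivot (0, 112); keys, all black, at x = -22: square y = 56, round 16, square -24, long -88; flat display at x 9 to 51, |y| under 75
- rocker (a joint): rocker switch at the panel's left end, rad: 0 off (far end raised), 0.36 fully on (far end pressed level with the panel); on from 0.24. It stays where it is left; pressing 12 to 15 mm behind the pivot takes about 4 N
- rocker_on_end (a point): middle of the rocker's far face, 12 mm from the pivot. Rocker 36 mm long (panel x), 22 wide; its two faces meet at the pivot in a shallow V of 0.36 rad, 4 mm above the panel. Off, this point is 8 mm and the far end 10 mm above the panel; on, the far face is parallel to the panel, 4 mm above it. Bezel round it 2.5 mm high, 46 by 32 mm. Point's x axis as panel_mid when off
- key_units_top (a point): centre of the top of the round units key, 20 mm across, 7 mm proud of the panel; it goes in 4 mm square to the panel and springs back (2 N to start, 4.5 N fully down); z axis is the panel's normal
- key_units (a joint): travel of the units key, m: 0 up, 0.004 fully down; pressed from 0.0028
- key_zero_top (a point): centre of the top of the long zero key, 18 mm (x) by 40 mm (y), at the panel's right end, 7 mm proud; same travel and spring as the units key
- key_zero (a joint): travel of the zero key, m: 0 up, 0.004 fully down; pressed from 0.0028
- key_store (a joint): travel of the left square key (18 mm, to the left of the units key), m: same travel and spring; not to be pressed
- key_print (a joint): travel of the right square key (18 mm, to the right of the units key), m: same travel and spring; not to be pressed
- weigh_tub: loose empty white round tub, 110 mm across its mouth, 75 high, beside the scale's left; origin under its centre
- measure: loose steel measuring cup, 72 mm across its mouth, 45 high, with a flat handle at 41 mm height reaching 152 mm along its -x, in front of the scale; origin under the cup's centre
- cap_loose: loose black jug cap, 64 mm across, 18 high, lying in front of the scale's left; origin under its centre
- spice_a: loose spice container, 58 by 85 by 170 mm, brick-red content; origin under its centre
- spice_b: loose spice container, 58 by 85 by 170 mm, green content; origin under its centre
- spice_c: loose small spice container, 50 by 50 by 120 mm, ochre content, white cap; origin under its centre

How it is judged:
On the way, in this order (a step that is already met when the one before it is completed fails the run):
1. the rocker is switched on (value of joint rocker above 0.24 rad), for 0.1 s.
2. the units key is pressed down (value of joint key_units above 0.0028 m), for 0.05 s.
3. the units key is up again and the zero key is pressed down (value of joint key_zero above 0.0028 m and value of joint key_units below 0.001 m), for 0.05 s.
At the end, for the whole second after the job is handed in: the rocker is on (0.24 rad or more), all four keys are up (less than 1 mm in), nothing rests on the weighing plate, and the loose things stand within 25 mm of where they were, at rest (value of joint rocker above 0.24 rad and value of joint each of key_store, key_units, key_print, key_zero below 0.001 m and contact force between platter and anything else below 0.5 N and distance of each of weigh_tub, measure, cap_loose, spice_a, spice_b, spice_c from where it was at the start of the episode below 0.025 m and linear speed of each of weigh_tub, measure, cap_loose, spice_a, spice_b, spice_c below 0.02 m/s); the robot touches nothing.
It fails at once if the arm or the gripper's body, not the fingers, leans on the scale (5 N or more) (contact force between the arm and scale above 5 N).
It fails at once if a square key is pressed (2 mm or more) (value of joint any of key_store, key_print above 0.002 m).
It fails at once if the units or zero key is pressed while the scale is switched off, or both are down together ((value of joint rocker below 0.24 rad and value of joint any of key_units, key_zero above 0.002 m) or value of joint each of key_units, key_zero above 0.002 m).
It fails at once if something presses on the weighing plate (contact force between platter and anything else above 1 N).
It fails at once if a loose thing is moved or lifted by more than 25 mm (distance of any of weigh_tub, measure, cap_loose, spice_a, spice_b, spice_c from where it was at the start of the episode above 0.025 m).
It also fails if it takes over 40 s, if anything falls off the work surface, if the arm or the gripper's body presses on something with over 40 N, if the wrist force passes 120 N, or if a joint passes its speed limit or range.

## Robot

A 6-joint arm with a two-finger parallel gripper is mounted at the origin on the work surface. World frame = base frame: x ahead of the robot, y to its left, z up, the work surface at z = 0. Lengths are in m, angles in rad, forces in N, time in s.
With the tool pointing down it reaches from about 0.35 to 0.725 m from the base axis. Payload 4.3 kg.
Tool frame: the origin (TCP) lies on the centre line of the jaws, within the pads' length; the fingertips stand 17 mm ahead of it and the grasp point (between the pads) lies 2 mm behind it; y points along the fingers, z is the direction in which the jaws open and shut, and the axes are right-handed (so a half turn about y gives the same grasp; the last joint's range is limited). The gripper opens to 85 mm and grips with 20 to 120 N. Pads are 22 mm wide; open, the fingers measure 114 mm over their backs; the gripper's body (76 mm by 85 mm) begins 54 mm behind the grasp point. The pads swing forward as they close: fully open they stand 13 mm farther back than shut.
Start: joints at [1.015, 0.377, 0.081, 1.274, 0, 1.46], TCP at [0.248, 0.519, 0.248] pointing down, gripper open.
Joint ranges: [-2.72, 2.72], [-0.84, 1.66], [-1.02, 1.22], [-1.77, 2.12], [-1.37, 1.28], [-3.14, 3.14]. Speed limits (rad/s): [2.57, 2.57, 3.14, 3.14, 3.14, 3.14].

## Interface

Orientations are given as a unit quaternion [x, y, z, w].
In Python, from plant import bot, command_gripper, cams gives the robot as it stands. The module is installed in compiled form; this text tells all that it offers. Calls block until the motion is done:
- bot.move_ptp(position, orientation): joint-space move of the TCP to a pose.
- bot.movel(position, speed=0.15, rot=None, threshold=None): straight line of the TCP; rot=None keeps the orientation; speed is the mean speed in m/s. With threshold (N) it stops when the force on the tool has changed by that much, and returns True; else False.
- bot.move_j(angles): joint-space move.
- command_gripper(opening): opening from 0.0 (shut) to 1.0 (fully open); the grip force is fixed at half the most; returns when the fingers have stopped.
- bot.pause(seconds).
- bot.solve_ik(position, orientation): joint angles nearest the present ones, or None.
- bot.get_state(): the state.
- cams.camera(name): name is "side" or "top"; returns (picture, depth): 384x512x3 uint8, red, green, blue; 384x512 float32, m along the optical axis (not along the pixel's ray), 0 where there is no reading.
- cams.camera_params(name): a dict with "fx", "fy", "cx", "cy" (pixels), "dist" ([k1, k2, p1, p2, k3] as OpenCV has them; the pictures are not rectified), "R" (3x3) and "t" (3): a world point X has camera coordinates R X + t. Camera axes: x right, y down, z forward; pixel columns grow to the right and rows downward; lengths in m; the calibration is good to about 2 mm. A picture is of the moment at which its call begins. camera_params takes no time and is no camera call.
A pose or a line that the arm cannot do raises bot.Unreachable and nothing moves.
- bot.finish_job(): hands the job in, once; it reports no verdict.
The state is a dict: "time": time; "joints": joint angles; "joint_vel": joint speeds; "joint_torque": joint torques, N m; "ee_pos": TCP position; "orientation": TCP orientation; "wrist_force": force on the tool from outside, world axes, zero at the start; "torque": the same for the moment, N m; "width": opening from 0.0 (shut) to 1.0 (fully open).
Only numpy, scipy, OpenCV 4.12 (cv2) and the standard library are available. Lean on these libraries where they do the work, as an engineer would, in place of code of your own. Each camera call takes 0.05 s, during which the arm holds its last target.

## Working session

There is one attempt and no reset: what is moved stays moved. The work goes in short steps, each a Python script; the robot and the scene stay as the last script left them, time stands still between calls to the robot, and variables do not carry over. Pictures are saved under pics/ and viewed, and the job is handed in when it is done.

```bash
mkdir -p pics
python3 - <<'E'
from plant import bot,cams
import cv2,numpy as np
print(bot.get_state())
for n in("side","top"):
    p,d=cams.camera(n); cv2.imwrite(f"pics/{n}0.png",p[:,:,::-1]); np.savez(f"{n}0.npz",p=p,d=d)
    print(n,cams.camera_params(n))
E
```

```text
{'time': 0.0, 'joints': array([ 1.01466844e+00,  3.78088568e-01,  7.96347389e-02,  1.27441094e+00,
       -1.23578095e-05,  1.46051382e+00]), 'joint_vel': array([ 2.61715993e-04,  3.99431990e-04, -1.42375433e-03,  7.99813607e-05,
        9.74450192e-04, -8.11120055e-04]), 'joint_torque': array([ 2.87675266e-04, -4.63605595e+01,  2.69873786e+01,  2.06553738e-02,
        2.39777164e-04,  6.04238579e-06]), 'ee_pos': array([0.2476096 , 0.5182644 , 0.24734971]), 'orientation': array([ 0.6903019 , -0.1565628 ,  0.15609268, -0.68891687]), 'wrist_force': array([-0.34564696,  0.17937729, -0.5128981 ]), 'torque': array([0.01970112, 0.04814593, 0.03172   ]), 'width': 1.002435631727345}
side {'fx': 379.9346576243435, 'fy': 379.9346576243435, 'cx': 256.59264358427635, 'cy': 188.4152076765849, 'dist': array([-0.10441159,  0.        ,  0.        ,  0.        ,  0.        ]), 'R': array([[ 0.87145632, -0.48983698,  0.02497233],
       [-0.23578653, -0.46303979, -0.85439971],
       [ 0.43007976,  0.73868388, -0.51901592]]), 't': array([-0.47203033,  0.19274602,  0.87658353])}
top {'fx': 429.65334938337804, 'fy': 429.65334938337804, 'cx': 256.10574738176456, 'cy': 189.7158182288776, 'dist': array([-0.00278385,  0.        ,  0.        ,  0.        ,  0.        ]), 'R': array([[-0.08022667, -0.99675537, -0.00651231],
       [-0.96994806,  0.07957128, -0.22993297],
       [ 0.22970511, -0.01213015, -0.97318468]]), 't': array([0.07637989, 0.54993391, 1.18932986])}
```

View pics/side0.png

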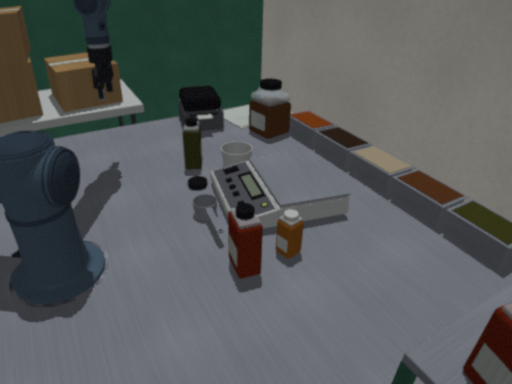

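View pics/top0.png

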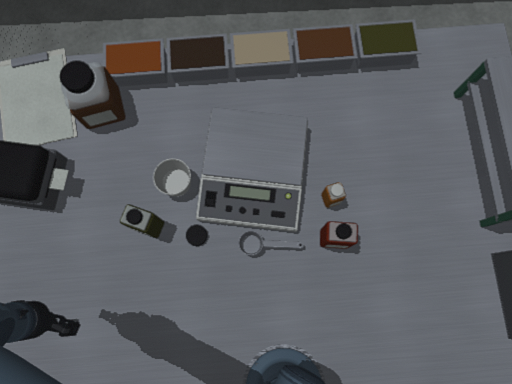

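Run:
```python
import cv2,numpy as np
p=np.load("top0.npz")["p"][95:265,110:370,::-1]
cv2.imwrite("pics/topc.png",cv2.resize(p,None,fx=3,fy=3,interpolation=cv2.INTER_CUBIC))
p=np.load("top0.npz")["p"][170:240,190:310,::-1]
cv2.imwrite("pics/topd.png",cv2.convertScaleAbs(cv2.resize(p,None,fx=6,fy=6,interpolation=cv2.INTER_CUBIC),alpha=1.5))
p=np.load("side0.npz")["p"][130:260,170:360,::-1]
cv2.imwrite("pics/sidec.png",cv2.convertScaleAbs(cv2.resize(p,None,fx=4,fy=4,interpolation=cv2.INTER_CUBIC),alpha=1.3))
```

```text
(no output)
```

View pics/topd.png

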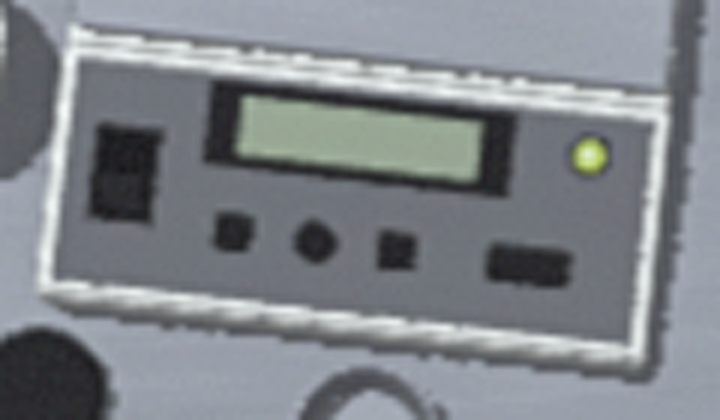

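View pics/sidec.png

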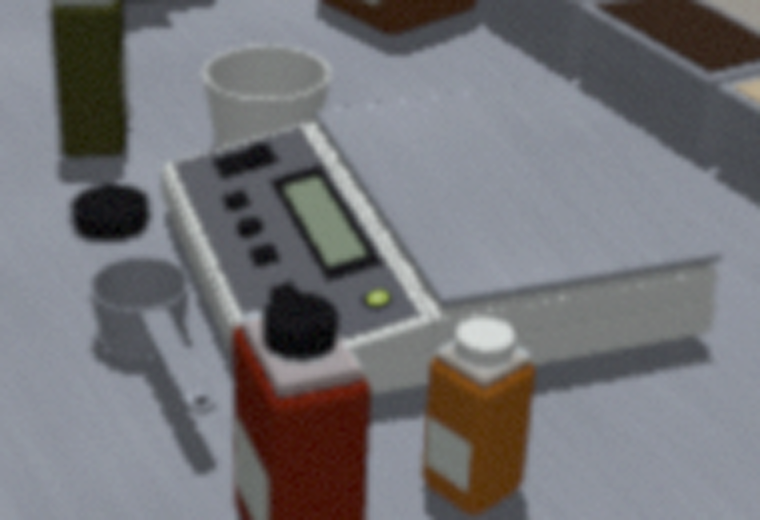

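View pics/topc.png

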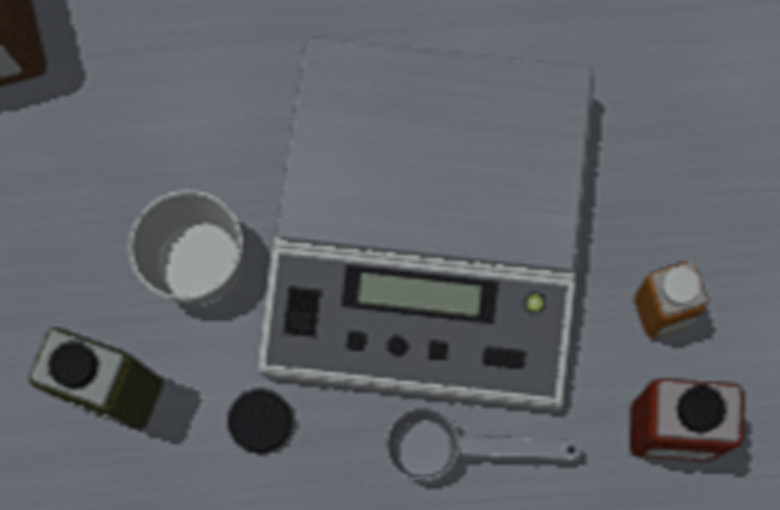

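```bash
cat > h.py <<'E'
import numpy as np,cv2
from scipy.optimize import least_squares
from scipy.spatial.transform import Rotation as Ro
from plant import bot,cams,command_gripper
P={n:cams.camera_params(n) for n in("side","top")}
def proj(n,X):
    c=P[n];K=np.array([[c['fx'],0,c['cx']],[0,c['fy'],c['cy']],[0,0,1]])
    return cv2.projectPoints(np.asarray(X,float).reshape(-1,3),cv2.Rodrigues(c['R'])[0],c['t'],K,c['dist'])[0][:,0]
def cloud(n,d):
    c=P[n];K=np.array([[c['fx'],0,c['cx']],[0,c['fy'],c['cy']],[0,0,1]])
    v,u=np.nonzero(d>0);q=cv2.undistortPoints(np.stack([u,v],1).astype(float)[:,None],K,c['dist'])[:,0]
    z=d[v,u];X=np.c_[q*z[:,None],z];W=np.zeros(d.shape+(3,));W[v,u]=(X-c['t'])@c['R'];return W
a=np.deg2rad(10)
Rp=np.array([[np.cos(a),0,-np.sin(a)],[0,1,0],[np.sin(a),0,np.cos(a)]])  # panel in scale
def panel(pose,pts): # pts mm in panel frame -> world
    x,y,th=pose[:3];dz=pose[3] if len(pose)>3 else 0
    S=np.atleast_2d(pts)/1e3@Rp.T+[-.108,0,.056]
    Rz=Ro.from_euler('z',th).as_matrix();return S@Rz.T+[x,y,dz]
def panelR(pose): return Ro.from_euler('z',pose[2]).as_matrix()@Rp
E
cat > fit.py <<'E'
from h import *
f=lambda c,s,o:(np.array(c,float)+.5)/s-.5+o
F=[(-22,56,7),(-22,16,7),(-22,-24,7),(-22,-88,7),(9,75,0),(51,75,0),(51,-75,0),(9,-75,0),(0,112,4)]
top=f([(233,232),(317,242),(397,250),(529,266),(205,160),(212,82),(516,115),(506,194),(125,174)],6,[190,170])
F2=[F[i] for i in(0,1,2,4,5,6,7)]
side=f([(236,200),(249,227),(264,254),(275,184),(316,170),(381,261),(334,277)],4,[170,130])
def r(p,w):
    o=[]
    if 't' in w:o.append(proj("top",panel(p,F))-top)
    if 's' in w:o.append(proj("side",panel(p,F2))-side)
    return np.concatenate(o).ravel()
for w in('t','s','ts'):
  for p0 in([.5,.1,0],[.5,.1,0,0]):
    s=least_squares(r,p0,args=(w,),loss='soft_l1');print(w,s.x.round(4),np.abs(s.fun).max().round(2))
    if w=='ts' and len(p0)==3: print(s.fun.reshape(-1,2).round(2)); pose=s.x
np.save("pose.npy",pose)
for n in("top","side"):
    z=np.load(f"{n}0.npz");W=cloud(n,z['d'])
    L=(W-[pose[0],pose[1],0])@Ro.from_euler('z',pose[2]).as_matrix()
    m=(abs(L[...,0]+.108)<.05)&(abs(L[...,1])<.13)&(L[...,2]>.03)&(L[...,2]<.1)
    q=(L[m]-[-.108,0,.056])@Rp
    m2=(q[:,0]<-35/1e3)|((q[:,1]<-.08)&(q[:,0]>-.005)); print(n,"panel height",np.percentile(q[m2,2],[10,50,90]), "keytop")
print(panel(pose,[(0,0,0),(12,112,8),(-22,16,7),(-22,-88,7)]).round(4))
W=cloud("top",np.load("top0.npz")['d'])
for nm,u,v in[("tub",172,165),("cap",197,236),("cup",252,244),("handle",285,243),("sb",134,215),("sa",344,231),("sc",337,190)]:print(nm,W[v,u].round(3))
E
python3 fit.py
```

```text
t [ 0.6248  0.036  -0.1937] 0.75
t [ 0.6267  0.0362 -0.1935 -0.0093] 0.8
s [ 0.6233  0.0328 -0.1682] 1.94
s [ 0.6504  0.0853 -0.1595 -0.0346] 1.84
ts [ 0.6249  0.0359 -0.1891] 1.64
[[ 0.18  0.04]
 [-0.13 -0.17]
 [ 0.25 -0.05]
 [ 0.25 -0.37]
 [-0.23  0.83]
 [ 0.18 -0.41]
 [ 0.5  -0.58]
 [ 0.68  0.56]
 [ 0.05  0.18]
 [-0.25 -1.37]
 [-0.01 -1.62]
 [-0.06 -1.49]
 [-1.64 -1.28]
 [ 0.9  -1.61]
 [ 0.88  0.39]
 [-1.51  0.84]]
ts [ 0.6259  0.0366 -0.1888 -0.0044] 1.98
top panel height [-0.00126887  0.00203458  0.005162  ] keytop
side panel height [-0.00181647 -0.00039017  0.00120273] keytop
[[ 0.5188  0.0562  0.056 ]
 [ 0.5501  0.1643  0.066 ]
 [ 0.4994  0.0763  0.0591]
 [ 0.4798 -0.0259  0.0591]]
tub [0.659 0.279 0.036]
cap [0.439 0.216 0.019]
cup [0.404 0.056 0.007]
handle [ 0.395 -0.039  0.042]
sb [0.487 0.359 0.17 ]
sa [ 0.4   -0.186  0.174]
sc [ 0.521 -0.191  0.125]
```

```bash
cat >> h.py <<'E'
pose=np.array([.625,.036,-.191])
def ori(sg):
    R=panelR(pose);y=-R[:,2];z=sg*R[:,1];return Ro.from_matrix(np.c_[np.cross(y,z),y,z]).as_quat()
def tcp(x,y,tip): return panel(pose,[(x,y,tip+17)])[0]
E
python3 - <<'E'
from h import *
for sg in(1,-1):
    for q in[(15,112,160),(15,112,6),(-22,16,5),(-22,-88,5)]:
        s=bot.solve_ik(tcp(*q),ori(sg));print(sg,q,tcp(*q).round(3),None if s is None else np.round(s,2))
E
```

```text
1 (15, 112, 160) [0.525 0.169 0.233] [ 0.24  0.2  -0.21  1.   -0.07  0.42]
1 (15, 112, 6) [0.551 0.164 0.081] [ 0.21  0.37 -0.41  0.63 -0.07  0.4 ]
1 (-22, 16, 5) [0.497 0.077 0.074] [ 0.05  0.25 -0.61  0.54 -0.04  0.24]
1 (-22, -88, 5) [ 0.477 -0.025  0.074] [-0.18  0.2  -0.68  0.52 -0.    0.01]
-1 (15, 112, 160) [0.525 0.169 0.233] [ 0.24  0.2  -0.21  1.   -0.07 -2.72]
-1 (15, 112, 6) [0.551 0.164 0.081] [ 0.21  0.37 -0.41  0.63 -0.07 -2.74]
-1 (-22, 16, 5) [0.497 0.077 0.074] [ 0.05  0.25 -0.61  0.54 -0.04 -2.9 ]
-1 (-22, -88, 5) [ 0.477 -0.025  0.074] [-0.18  0.2  -0.68  0.52 -0.   -3.14]
```

Run:
```python
from h import *
command_gripper(0.0)
o=ori(1)
bot.move_ptp(tcp(15,112,160),o)
bot.movel(tcp(15,112,30),speed=.12)
s=bot.get_state();print(s['time'],s['ee_pos'],tcp(15,112,30),s['wrist_force'],s['width'])
for n in("side","top"):
    p,d=cams.camera(n);np.savez(f"{n}1.npz",p=p,d=d)
    q=proj(n,panel(pose,[(15,112,30)]))[0];print(n,q)
    x,y=q.round().astype(int);c=p[y-45:y+35,x-50:x+50,::-1]
    cv2.imwrite(f"pics/{n}1.png",cv2.convertScaleAbs(cv2.resize(c,None,fx=6,fy=6,interpolation=cv2.INTER_CUBIC),alpha=1.5))
```

```text
3.7333 [0.54730248 0.16545074 0.1057364 ] [0.5467166  0.1652111  0.10489069] [ 0.59749065 -0.1636     -0.44594724] -0.0012002760557518935
side [233.75911771 160.19082574]
top [209.77386181 193.09929168]
```

View pics/side1.png

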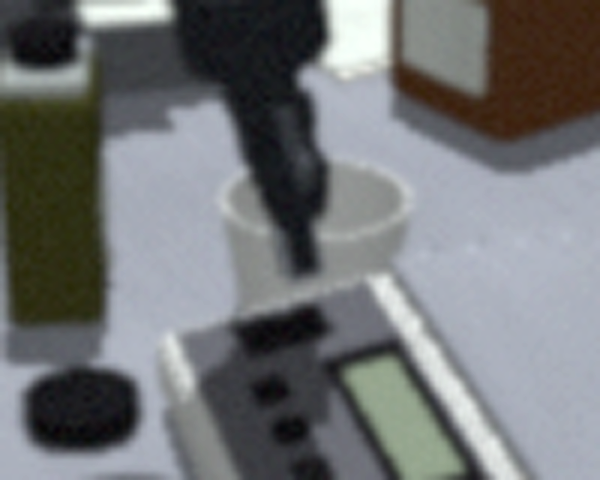

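View pics/top1.png

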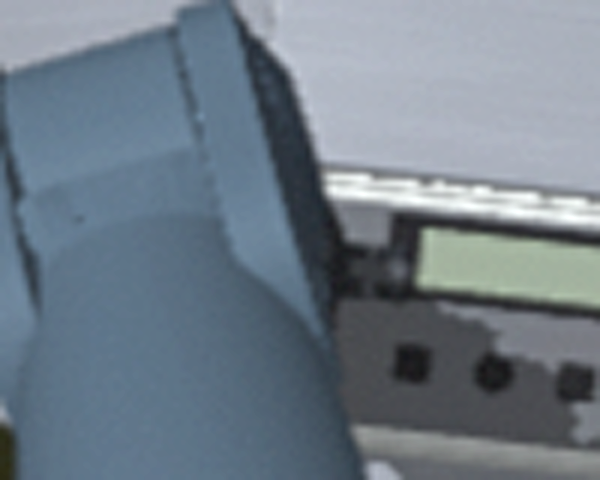

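```bash
cat >> h.py <<'E'
def where():
    s=bot.get_state();R=panelR(pose)
    q=(s['ee_pos']-panel(pose,[(0,0,0)])[0])@R*1e3-[0,0,17]
    return round(s['time'],2),q.round(2),(s['wrist_force']@R).round(2)
def press(x,y,h0,h1,thr):
    bot.movel(tcp(x,y,h0),speed=.08);print('pre',where())
    r=bot.movel(tcp(x,y,h1),speed=.02,threshold=thr);bot.pause(.2);print('down',r,where())
    bot.movel(tcp(x,y,30),speed=.08);print('up',where())
E
python3 - <<'E'
from h import *
press(14.5,112,14,1.5,11)
n="side";p,d=cams.camera(n)
c=p[130:200,200:300,::-1]
cv2.imwrite(f"pics/{n}2.png",cv2.convertScaleAbs(cv2.resize(c,None,fx=7,fy=7,interpolation=cv2.INTER_CUBIC),alpha=1.5))
E
```

```text
pre (4.18, array([ 13.83, 111.69,  13.56]), array([-0.54,  0.09, -0.23]))
down True (4.94, array([ 16.22, 112.23,   4.02]), array([-1.35,  0.05,  6.62]))
up (5.42, array([ 14.65, 112.11,  30.16]), array([-0.47,  0.07, -0.13]))
```

View pics/side2.png

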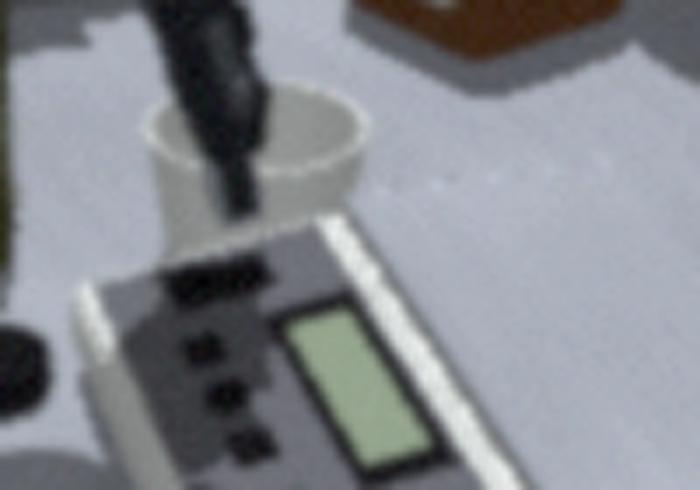

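Run:
```python
from h import *
press(15,112,9,0.5,16)
n="side";p,d=cams.camera(n);p0=np.load("side0.npz")["p"]
c=np.hstack([x[155:185,215:255,::-1] for x in(p0,p)])
cv2.imwrite(f"pics/cmp3.png",cv2.convertScaleAbs(cv2.resize(c,None,fx=9,fy=9,interpolation=cv2.INTER_CUBIC),alpha=3))
```

```text
pre (5.89, array([ 14.12, 111.63,   8.14]), array([-0.62, -0.1 ,  0.03]))
down True (6.46, array([ 15.73, 112.31,   4.02]), array([-1.12, -0.79,  7.1 ]))
up (6.95, array([ 15.26, 112.15,  30.17]), array([ 0.07, -0.46,  0.  ]))
```

View pics/cmp3.png

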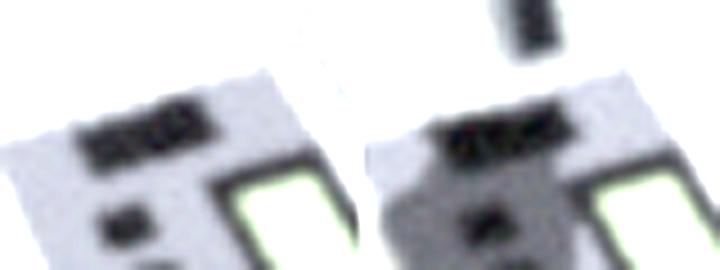

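The pictures show the rocker's far end lowered (right frame) compared with the start. Both presses stopped hard at the 4 mm "on" height. Next is the units key.

Run:
```python
from h import *
bot.movel(tcp(-22,16,30),speed=.12)
press(-22,16,10,1.0,11)
n="side";p,d=cams.camera(n)
c=p[140:210,205:305,::-1]
cv2.imwrite(f"pics/{n}4.png",cv2.convertScaleAbs(cv2.resize(c,None,fx=7,fy=7,interpolation=cv2.INTER_CUBIC),alpha=1.8))
```

```text
pre (8.41, array([-22.47,  16.22,   9.58]), array([-0.43, -0.61,  0.78]))
down True (9.03, array([-21.17,  16.29,   3.13]), array([-1.69, -1.6 ,  7.54]))
up (9.53, array([-21.9 ,  16.  ,  29.98]), array([ 0.44, -0.03, -0.36]))
```

View pics/side4.png

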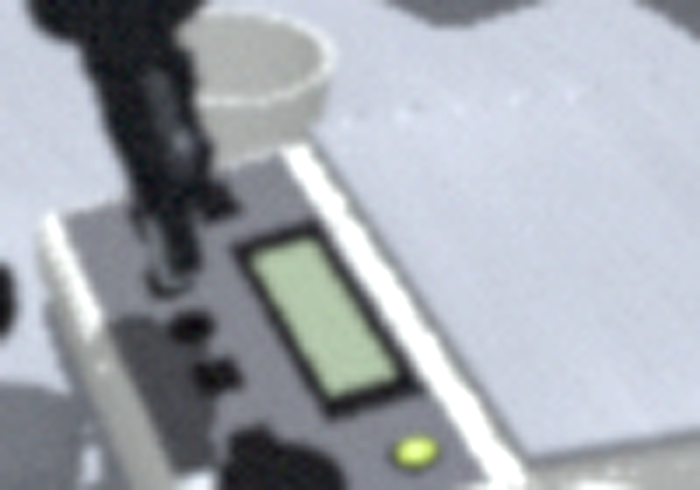

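The finger reached 3.1 mm on the units key, against 3 mm expected when fully down. Next is the zero key.

Run:
```python
from h import *
bot.movel(tcp(-22,-88,30),speed=.12)
press(-22,-88,10,1.0,11)
bot.movel(tcp(-22,-88,130),speed=.15)
for n in("side","top"):
    p,d=cams.camera(n);np.savez(f"{n}5.npz",p=p,d=d);cv2.imwrite(f"pics/{n}5.png",p[:,:,::-1])
print(where())
```

```text
pre (11.0, array([-22.61, -87.6 ,   9.69]), array([ 0.49, -0.51, -0.52]))
down True (11.62, array([-21.22, -87.85,   3.21]), array([-1.2 ,  0.36,  7.67]))
up (12.11, array([-21.89, -88.02,  29.95]), array([-0.33,  0.07,  0.68]))
(13.03, array([-23.14, -88.02, 128.73]), array([-1.15, -0.61, -0.86]))
```

View pics/side5.png

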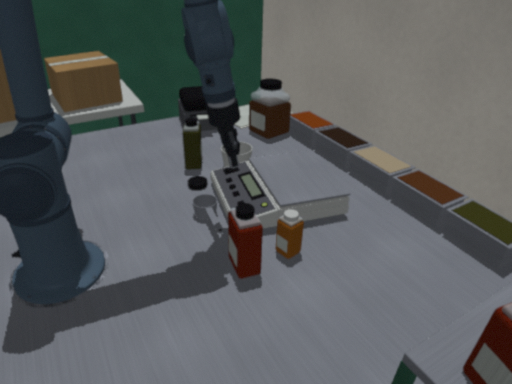

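View pics/top5.png

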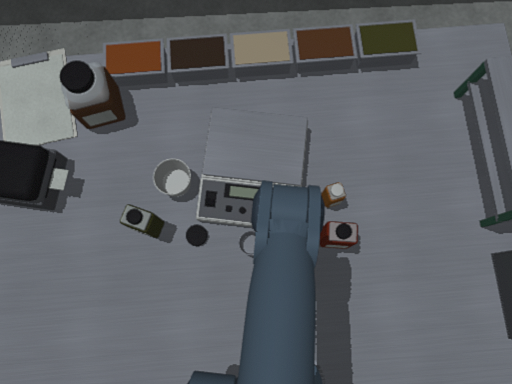

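The tub (172,178), cap (197,236), cup (252,244) and spice containers (142,220), (335,193), (340,233) are where they were at the start. The tool is well clear of the scale, so I'm handing in.

Run:
```python
from h import *
bot.pause(.3);print(where());bot.finish_job()
```

```text
(13.32, array([-22.27, -88.01, 129.62]), array([-0.95,  0.3 , -0.19]))
the job is handed in; nothing more can be done
```

I switched the scale on at the rocker, pressed the units key and then the zero key, and handed the job in at 13.3 s. No verdict was reported, so my evidence is the camera images and the force and height readings.

- **Pose:** I found the scale in both cameras at about (0.625, 0.036) m, with a yaw of -0.19 rad. The two cameras disagreed by about 3 mm and 0.025 rad when fitted separately. I trusted the top camera, and the fingertip then appeared where predicted in the side view.
- **Rocker:** I pressed it twice, the second time only to check. Both presses stopped hard at 4.0 mm, which is the fully-on height, and the picture shows the far end down.
- **Keys:** The units key stopped at 3.1 mm and the zero key at 3.2 mm; fully down is 3 mm. I withdrew fully after each press and felt no load afterwards.
- **Surroundings:** The final pictures show the loose things unmoved, as far as they can be seen. The top view of the zero key, the right square key and the cup's handle was hidden by the arm. The tool ended about 130 mm above the panel, and no press came near the weighing plate.

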